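# Clear the jammed die feeder and lock the carriage

## Robot

A 6-joint arm with a two-finger parallel gripper is mounted at the origin on the work surface. World frame = base frame: x ahead of the robot, y to its left, z up, the work surface at z = 0. Lengths are in mm, angles in rad, forces in N, time in s.
With the tool pointing down it reaches from about 300 to 775 mm from the base axis. Payload 14.6 kg.
Tool frame: the origin (TCP) lies at the centre of the arm's flange, where the gripper is bolted on; the fingertips stand 173 mm ahead of it and the grasp point (between the pads) lies 155 mm ahead of it; z points along the fingers, y is the line along which they close (so a half turn about z gives the same grasp; the last joint's range is limited). The gripper opens to 85 mm and grips with 20 to 120 N. Pads are 22 mm wide; open, the fingers measure 114 mm over their backs; the gripper's body (76 mm by 85 mm) begins 54 mm behind the grasp point. The pads swing forward as they close: fully open they stand 13 mm farther back than shut.
Start: joints at [-1.376, 0.3, 1.521, -0, 1.321, -0.067], TCP at [142.344, -531.252, 404.681] pointing down, gripper open.
Joint ranges: [-3.03, 3.03], [-0.79, 2.21], [0.23, 2.52], [-1.04, 4.18], [0, 3.07], [-2.55, 2.55]. Speed limits (rad/s): [2.22, 2.22, 2.57, 3.14, 3.14, 3.14].

## Interface

Orientations are given as a unit quaternion [w, x, y, z].
In Python, from rig import bot, eyes gives the robot as it stands. Calls block until the motion is done:
- bot.move_to(position, orientation): joint-space move of the TCP to a pose.
- bot.servo_line(position, attitude=None, speed=150, until_force=None): straight line of the TCP; attitude=None keeps the orientation; speed is the mean speed in mm/s. With until_force (N) it stops when the force on the tool has changed by that much, and returns True; else False.
- bot.move_joints(angles): joint-space move.
- bot.move_gripper(opening, grip_force=None): finger opening in mm; grip_force is the grip in N (None keeps the last); returns when the fingers have stopped.
- bot.dwell(seconds).
- bot.ik(position, orientation): joint angles nearest the present ones, or None.
- eyes.read_camera(name): name is "scene" or "top" or "wrist"; returns a dict with "image" (420x560x3 uint8, blue, green, red), "depth" (420x560 float32, mm along the optical axis (not along the pixel's ray), 0 where there is no reading), "fovy" (degrees; the focal length in pixels is half the picture's height over the tangent of half this angle, whatever the lens; pixels are square), "cx", "cy" (the principal point, pixels), "eye" and "attitude" of the camera in the world; the wrist camera has in their place "mount" (4x4, takes a point from camera to tool coordinates, whose origin is the TCP and whose axes are the flange's). Camera axes: x right, y down, z forward; pixel columns grow to the right and rows downward; lengths in mm; the calibration is good to about 2 mm. A picture is of the moment at which its call begins: read the wrist's pose just before it.
A pose or a line that the arm cannot do raises bot.MotionError and nothing moves.
- bot.finish_job(): hands the job in; it is judged then, once.
Trained networks look in the newest picture that a camera, given by its name, has taken for a name from the list of things; names that differ only in an ending like _2 or _b are one class to them, and where a whole thing is asked for, a point or a joint stands for the part that bears it (a point fixed in the world has none). Each returns a list of dicts, best first, with "p" (0 to 1); they miss things now and then, are a little off and sometimes report something else, mostly with a low value. They report only what shows in the picture. A call takes as long as a camera call.
- eyes.look_for(camera, target): "pixel" ([row, column] in pixels, amid what is visible of it).
- eyes.trace(camera, target): "pixels" (420x560 bool, what is visible of it) and "pixel" ([row, column] in pixels, amid what is visible of it).
Readings, each from a call of its own:
- bot.read_clock(): time.
- bot.read_joint_positions(): joint angles.
- bot.read_qvel(): joint speeds.
- bot.read_effort(): joint torques, N m.
- bot.read_ee_pos(): TCP position.
- bot.read_tool_rot(): TCP orientation.
- bot.read_ft_force(): force on the tool from outside, world axes, zero at the start.
- bot.read_moment(): the same for the moment, N m.
- bot.read_grip_width(): finger opening in mm.
- bot.read_grip_force(): force on a finger pad.
Only numpy, scipy, OpenCV 4.12 (cv2) and the standard library are available. Lean on these libraries where they do the work, as an engineer would, in place of code of your own. Each camera call takes 0.05 s, during which the arm holds its last target. There are 200 camera calls.

## Task

The big blue die has jammed the narrow mouth of the feed tray: nudge it back into the rear half of the tray, then bring the small white die through the mouth and along the lane, fully into the pocket of the black carriage, sliding the dies along the floor and never lifting or tipping them; the black die stays in the tray. Then slide the carriage with the white die in it away from the lane until its hole lies over the hole in the bed, and drive the brass tapered pin fully home through both holes, so that it pulls the carriage into line. Let go of everything, and leave the watch case, screwdriver and cup undisturbed.

Things in the scene. Friction and masses are not known exactly. Their poses are not given: they have to be found in the camera images.
- feeder: White fixed die feeder, bed 293 mm (x) by 438 mm (y), 36 mm thick. Origin on the table under the narrow mouth's middle; +y points from the mouth back into the tray, +x the way the carriage slides. Dies stand on the bed, z = 36 mm. Walls are 15 mm high, 8 mm thick. Tray inside: x -130 to 130, y to 245 mm (rear half: y over 120); funnel walls run from (+-130, 79) to the mouth corners (+-36, 0).
- mouth (a point): Middle of the narrow mouth on the bed's top, (0, 0, 36) mm in the feeder's frame. From here a straight lane 72 mm wide with 15 mm high walls runs along the feeder's -y for 36 mm and opens into the carriage's pocket. From the lane's end a wall (face at y = -36 mm, x = 44 to 155) closes the pocket's open side while the carriage slides.
- blue_die: Large blue round die, loose, about 180 g, jammed at the mouth: a flange 90 mm in diameter and 18 mm high, with a coaxial head 44 mm in diameter above it, 52 mm high overall. Too wide for the lane. Origin at the centre of its underside, z up. Starts 36 to 50 mm behind the mouth on the feeder's centre line.
- white_die: Small white round die, loose, about 90 g, the one wanted: flange 62 mm in diameter and 18 mm high, head 34 mm in diameter above it, 52 mm high overall. Origin at the centre of its underside. Starts in the tray behind one of the funnel walls, left or right.
- black_die: Small black round die, loose, same shape and mass as the white one, on the other side of the tray; it is to stay in the tray.
- carriage (a joint): Travel of the black carriage along the feeder's +x, m: 0 = pocket in line with the lane (end stop; starts at 0 to 0.004), 0.080 = its hole exactly over the bed hole, 0.084 = end stop, 4 mm too far. It slides with about 2.5 N of friction and stays where it is left.
- pocket (a point): Centre of the carriage's pocket on the bed's top, where the white die's origin belongs. U-shaped, 72 mm wide, walls 15 mm high, open towards the lane (+y); back wall's face 36 mm from this point. With the carriage at 0 it lies at (0, -75, 36) mm in the feeder's frame. Moves with the carriage.
- post_top (a point): Centre of the top of the carriage's upright steel post, 24 mm in diameter and 40 mm high above the carriage's plate, for gripping or pushing the carriage; its top is 89 mm above the table. Lies (45, -76) mm from the pocket's centre in the feeder's axes.
- carriage_hole (a point): Centre of the upper mouth of the 18 mm hole in the carriage's 12 mm thick plate, 49 mm above the table, (-50, -76) mm from the pocket's centre in the feeder's axes. Moves with the carriage.
- bed_hole (a point): Centre of the upper mouth of the 18 mm hole right through the feeder's bed, 36 mm above the table, at (30, -151) mm in the feeder's frame. Fixed to the feeder; the carriage's plate passes over it (1 mm gap).
- pin: Brass tapered pin, loose, 180 g, 86 mm long, upright in its block. Origin at the centre of its lower tip, z up: 6 mm in diameter at the tip, 16 mm from 26 to 46 mm up, then a cylindrical head 26 mm in diameter, 40 mm high, with a flat shoulder below. Home, the shoulder rests on the carriage's plate and the tip is 33 mm below the bed hole's mouth.
- pin_block: Fixed aluminium block 70 x 70 x 50 mm with a through hole of 18 mm in which the pin stands, its shoulder on the block's top. Origin at the centre of the underside.
- watch_case: Gold-coloured round watch case, 68 mm in diameter, 14 mm high, lying left of the feeder. Leave alone.
- screwdriver: Screwdriver 150 mm long lying on the right, beyond the pin block. Leave alone.
- parts_cup: White cup 70 mm in diameter, 50 mm high, left of the feeder. Leave alone.

How it is judged:
By the outcome, as a careful person would: the job done as asked, in the order asked, and still so for the second after the job is handed in, with the robot touching nothing.
It also fails if it takes over 67 s, if anything falls off the work surface, if the arm or the gripper's body presses on something with over 40 N, if the wrist force passes 120 N, or if a joint passes its speed limit or range.

## Working session

There is one attempt and no reset: what is moved stays moved. The work goes in short steps, each a Python script; the robot and the scene stay as the last script left them, time stands still between calls to the robot, and variables do not carry over. Pictures are saved under pics/ and viewed, at most 10 in all, crops included, and the job is handed in when it is done.

```bash
ls; mkdir -p pics; cat > h.py <<'E'
import numpy as np, cv2
from rig import bot, eyes
from scipy.spatial.transform import Rotation as R
def rot(q): return R.from_quat([q[1],q[2],q[3],q[0]]).as_matrix()
def cam(name):
    if name=="wrist":
        p=np.array(bot.read_ee_pos()); q=bot.read_tool_rot()
    c=eyes.read_camera(name)
    f=c["image"].shape[0]/2/np.tan(np.radians(c["fovy"])/2)
    if name=="wrist":
        T=np.eye(4);T[:3,:3]=rot(q);T[:3,3]=p
        M=T@np.array(c["mount"])
    else:
        M=np.eye(4);a=np.array(c["attitude"]);M[:3,:3]=rot(a) if a.size==4 else a; M[:3,3]=c["eye"]
    c["f"]=f;c["M"]=M
    return c
def ray(c,px):
    d=np.array([(px[1]-c["cx"])/c["f"],(px[0]-c["cy"])/c["f"],1.])
    return c["M"][:3,3],c["M"][:3,:3]@d
def atz(c,px,z):
    o,d=ray(c,px); return o+d*(z-o[2])/d[2]
def cloud(c,mask=None):
    m=c["depth"]>0
    if mask is not None: m&=mask
    r,k=np.nonzero(m);z=c["depth"][m]
    P=np.stack([(k-c["cx"])/c["f"]*z,(r-c["cy"])/c["f"]*z,z],1)
    return P@c["M"][:3,:3].T+c["M"][:3,3], r,k
E
python3 - <<'E'
from h import *
for n in ["scene","top"]:
    c=cam(n); cv2.imwrite(f"pics/{n}0.png",c["image"])
    print(n,c["fovy"],np.round(c["M"],3).tolist())
    for t in ["feeder","mouth","blue_die","white_die","black_die","carriage","pocket","post_top","carriage_hole","bed_hole","pin","pin_block","watch_case","screwdriver","parts_cup"]:
        for d in eyes.look_for(n,t)[:2]:
            px=d["pixel"]; z=c["depth"][int(px[0]),int(px[1])]
            o,dd=ray(c,px); print(t,round(d["p"],2),np.round(px,1),np.round(o+dd*z,0) if z>0 else None)
print(bot.read_clock(),bot.read_tool_rot())
E
```

```text
pics
rig.py
scene 56.33466101991815 [[0.671, 0.556, -0.49, 1045.511], [0.741, -0.509, 0.438, -389.808], [-0.006, -0.657, -0.754, 833.326], [0.0, 0.0, 0.0, 1.0]]
feeder 0.58 [235.6 272.8] [579.  21.  48.]
feeder 0.49 [214.3 314.7] [603. 149.  53.]
mouth 0.9 [229.3 271.8] [555.  39.  38.]
blue_die 0.56 [212.2 279.2] [544.  76.  68.]
blue_die 0.33 [253.4 233.1] [555. -89.  50.]
white_die 0.74 [214.5 316.6] [610. 150.  57.]
black_die 0.82 [185.7 268.9] [450. 123.  66.]
carriage 0.69 [253.8 234.3] [556. -86.  47.]
pocket 0.97 [256.7 233.4] [563. -94.  50.]
pocket 0.47 [286.1 122. ] [ 486. -338.   90.]
post_top 0.79 [252.8 234.6] [555. -84.  48.]
carriage_hole 0.69 [250.6 230. ] [542. -88.  48.]
bed_hole 0.96 [232.7 270.8] [561.  30.  37.]
pin 0.79 [288.2 125.1] [ 488. -335.   80.]
pin_block 0.68 [303.1 132.4] [ 511. -339.   50.]
pin_block 0.47 [175.2 376.7] [597. 432.  13.]
watch_case 0.68 [175.3 378.1] [602. 432.  15.]
screwdriver 0.78 [392.7 182.9] [ 738. -361.   23.]
screwdriver 0.73 [285.5 123.5] [ 486. -335.   90.]
parts_cup 0.85 [144.5 351. ] [450. 483.  18.]
top 57.82377515719806 [
[... 311 characters left out ...]
[203.8 230.5] [594. 155.  90.]
black_die 0.96 [265.1 239.2] [443. 133.  89.]
carriage 0.66 [224.1 326.4] [546. -89.  45.]
carriage 0.5 [230.7 278.4] [531.  36.  31.]
pocket 0.59 [223.3 329.1] [548. -95.  47.]
pocket 0.38 [157.8 421.1] [ 729. -358.   21.]
post_top 0.98 [224.7 328.8] [544. -94.  48.]
carriage_hole 0.8 [223.3 332.1] [ 548. -104.   45.]
bed_hole 0.59 [232.4 275.1] [525.  45.  53.]
pin_block 0.83 [251.4 415.1] [ 473. -315.   50.]
watch_case 0.68 [211.8 130. ] [586. 428.  14.]
screwdriver 0.78 [158.6 422.6] [ 726. -361.   23.]
parts_cup 0.7 [262.2 114.6] [454. 466.   4.]
parts_cup 0.57 [224.1 329.3] [545. -95.  52.]
1.6 [1.63061925e-05 9.91445912e-01 1.30518214e-01 3.66888262e-06]
```

View pics/top0.png

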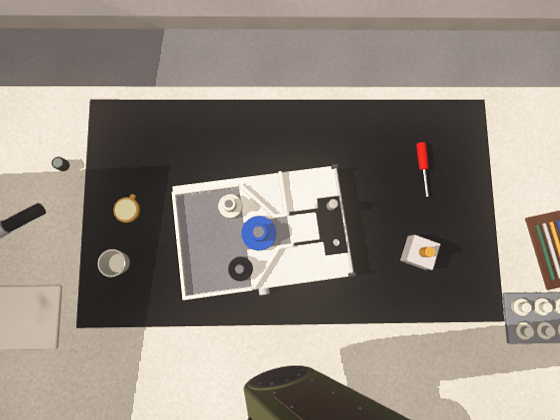

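View pics/scene0.png

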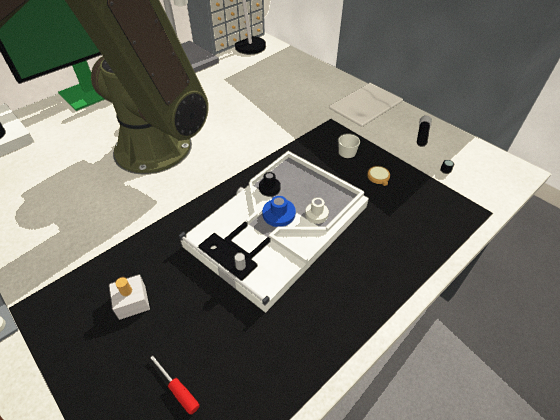

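The top view shows the feeder with its tray to the left (world +y) and the carriage at the right, around (332,225). White is at (229,204), blue at (259,232), black at (240,268) and the pin at (428,252). The white die is on the feeder's +x side.

```bash
python3 - <<'E'
from h import *
for n in ["top","scene"]:
    c=cam(n); P,r,k=cloud(c)
    m=(P[:,2]>25)&(P[:,2]<56)&(P[:,0]>330)&(P[:,0]<760)&(P[:,1]>-220)&(P[:,1]<340)
    Q=P[m]
    g=np.zeros((250,300),np.uint8); ij=np.round((Q[:,:2]-[300,-240])/2).astype(int)
    np.add.at(g,(ij[:,0],ij[:,1]),1); g=(g>0).astype(np.uint8)*255
    g=cv2.morphologyEx(g,cv2.MORPH_CLOSE,np.ones((5,5)))
    g=cv2.morphologyEx(g,cv2.MORPH_OPEN,np.ones((21,21)))
    cs=max(cv2.findContours(g,cv2.RETR_EXTERNAL,cv2.CHAIN_APPROX_NONE)[0],key=cv2.contourArea)
    (a,b),s,ang=cv2.minAreaRect(cs); print(n,"rect",a,b,s,ang,"centre",b*2+300,a*2-240,np.array(s)*2)
    print("corners",np.round(cv2.boxPoints(((a,b),s,ang))[:,::-1]*2+[300,-240]))
    zz=P[(P[:,2]>28)&(P[:,2]<44)&m,2]; print("bed z",np.median(zz))
    for t in ["blue_die","white_die","black_die","pin"]:
        for d in eyes.trace(n,t)[:1]:
            p,_,_=cloud(c,d["pixels"]); zt=np.percentile(p[:,2],97); h=p[abs(p[:,2]-zt)<5]
            print(t,round(d["p"],2),len(p),"top z",round(zt),np.round((h.max(0)+h.min(0))/2,1),np.round(np.ptp(h,0)))
E
```

```text
top rect 159.9307861328125 115.94615936279297 (148.7176513671875, 218.9213104248047) 82.87498474121094 centre 531.8923187255859 79.861572265625 [297.43530273 437.84262085]
corners [[ 411. -156.]
 [ 357.  279.]
 [ 652.  316.]
 [ 707. -119.]]
bed z 35.65825037816529
blue_die 0.97 940 top z 90 [525.7  87.5  88.6] [40. 40.  7.]
white_die 0.8 441 top z 90 [596.1 160.6  88.6] [31. 32.  7.]
black_die 0.89 454 top z 90 [434.8 133.8  88.7] [31. 29.  7.]
pin 0.67 111 top z 92 [ 472.5 -333.1   90.9] [20. 23.  7.]
scene rect 119.47809600830078 122.32005310058594 (149.37542724609375, 139.327880859375) 83.05901336669922 centre 544.6401062011719 -1.0438079833984375 [298.75085449 278.65576172]
corners [[ 413. -157.]
 [ 380.  119.]
 [ 676.  155.]
 [ 710. -121.]]
bed z 36.621937998532985
blue_die 0.7 817 top z 90 [528.5  88.   88.8] [42. 43.  7.]
white_die 0.6 429 top z 90 [599.9 162.   88.4] [31. 32.  6.]
black_die 0.88 435 top z 90 [437.9 133.9  89.2] [32. 31.  7.]
pin 0.59 202 top z 92 [ 475.1 -334.2   90.1] [26. 24.  5.]
```

```bash
python3 - <<'E'
from h import *
q=[0,1,0,0]
c=cam("wrist");print(np.round(c["mount"],2).tolist(),c["fovy"])
for p in ([480,-40,480],[520,60,480],[500,-80,430]):
    print(p,np.round(bot.ik(p,q),2) if bot.ik(p,q) is not None else None)
E
```

```text
[[-0.0, -0.96, -0.28, 71.34], [1.0, -0.0, 0.0, 0.28], [-0.0, -0.28, 0.96, 29.9], [0.0, 0.0, 0.0, 1.0]] 70.751505905713
[480, -40, 480] [-0.16  0.1   1.59 -0.    1.46  1.41]
[520, 60, 480] [ 0.04  0.19  1.48 -0.    1.47  1.62]
[500, -80, 430] [-0.23  0.18  1.61 -0.    1.35  1.34]
```

```bash
cat > det.py <<'E'
from h import *
import pickle
def snap(name,tag,targets):
    c=cam(name); cv2.imwrite(f"pics/{tag}.png",c["image"]); pickle.dump(c,open(f"{tag}.pkl","wb"))
    for t in targets:
        for d in eyes.look_for(name,t)[:1]:
            px=d["pixel"]; z=c["depth"][int(px[0]),int(px[1])]; o,dd=ray(c,px)
            print(t,round(d["p"],2),np.round(px,1),np.round(o+dd*z,1))
    return c
E
python3 - <<'E'
from det import *
q=[0,1,0,0]
bot.move_to([470,-250,400],q)
snap("wrist","w1",["pin","pin_block","post_top","carriage_hole"])
bot.move_to([490,20,420],q)
snap("wrist","w2",["mouth","pocket","post_top","carriage_hole","blue_die","white_die","black_die"])
print(bot.read_clock())
E
```

```text
pin 0.87 [191.7 358.1] [ 481.1 -330.4   91.8]
pin_block 0.97 [181.1 344.6] [ 484.2 -326.3   51.6]
post_top 0.93 [115.6 127.3] [552.1 -99.2  50.4]
carriage_hole 0.83 [111.1 127.2] [556.4 -99.5  50.1]
mouth 0.96 [125.3 237.7] [563.   60.8  45.5]
pocket 0.87 [134.9 375.1] [552.6 -92.2  49.7]
post_top 0.79 [138.5 377.3] [548.7 -95.4  48.5]
carriage_hole 0.7 [131.9 379.8] [555.8 -97.1  49.6]
blue_die 0.66 [155.4 211.3] [534.   82.9  89.5]
white_die 0.6 [ 88.4 142.3] [596.3 144.5  88.3]
5.45
```

View pics/w2.png

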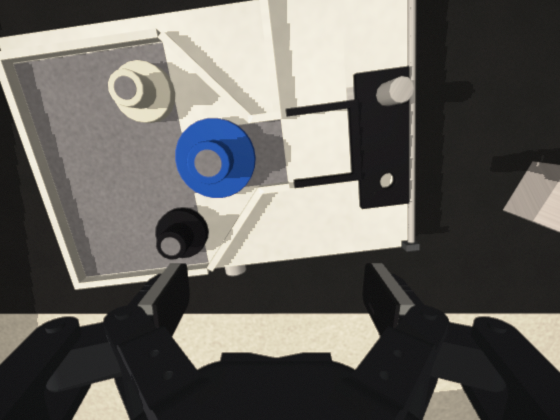

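```bash
python3 - <<'E'
from h import *
import pickle
def circ(P,lo,hi,xy,rad,nm):
    m=(P[:,2]>lo)&(P[:,2]<hi)&(np.hypot(*(P[:,:2]-xy).T)<rad); p=P[m]
    if len(p)>5:
        (a,b),r=cv2.minEnclosingCircle(p[:,:2].astype(np.float32)); print(nm,len(p),np.round([a,b,r],1),"mid",np.round(np.percentile(p[:,:2],[2,98],axis=0).mean(0),1),"z",np.round(np.median(p[:,2]),1))
for t in ["w1","w2"]:
    c=pickle.load(open(t+".pkl","rb")); P,r,k=cloud(c); print(t)
    circ(P,85,96,[477,-332],30,"pin"); circ(P,48,54,[477,-332],60,"block")
    circ(P,83,93,[590,-105],45,"post")
    circ(P,83,95,[526,87],40,"blue"); circ(P,83,95,[596,160],35,"white"); circ(P,83,95,[436,134],35,"black")
    m=(P[:,2]<34)&(np.hypot(*(P[:,:2]-[498,-111]).T)<25); print("hole",m.sum(),np.round(np.median(P[m],0),1))
    d=(P[:,2]>25)&(P[:,2]<56)&(P[:,0]>330)&(P[:,0]<760)&(P[:,1]>-220)&(P[:,1]<340); Q=P[d]
    # feeder-frame wall map
    a=np.radians(7.1); U=np.array([[np.cos(a),np.sin(a)],[-np.sin(a),np.cos(a)]]); F=(Q[:,:2]-[527,45])@U.T
    def med(mm,ax): 
        v=F[mm,ax]; return len(v),np.round(np.percentile(v,[1,5,50,95,99]),1) if len(v) else None
    w=(Q[:,2]>47)&(Q[:,2]<54)
    L=w&(F[:,1]>-30)&(F[:,1]<-8)
    print("lane wall+ x",med(L&(F[:,0]>25)&(F[:,0]<60),0)," - x",med(L&(F[:,0]<-25)&(F[:,0]>-60),0))
    for s in (1,-1):
        print("side wall",s,med(w&(F[:,1]>120)&(F[:,1]<230)&(abs(F[:,0]*s-134)<20),0))
    print("back wall",med(w&(abs(F[:,0])<90)&(abs(F[:,1]-249)<20),1))
    print("bed front",med((abs(F[:,0])<120)&(F[:,1]<-160),1))
E
```

```text
w1
pin 568 [ 473.7 -335.2   13. ] mid [ 474.2 -334.9] z 90.9
block 3216 [ 473.4 -335.5   49.3] mid [ 474.1 -335.3] z 51.0
post 731 [ 595.5 -100.4   12.2] mid [ 595.1 -100.8] z 89.4
hole 0 [nan nan nan]
lane wall+ x (53, array([38.8, 38.9, 42.5, 50.4, 53. ]))  - x (158, array([-40.8, -40.5, -37. , -33.2, -32.9]))
side wall 1 (0, None)
side wall -1 (0, None)
back wall (0, None)
bed front (7141, array([-186.7, -186.4, -176.2, -161.8, -160.4]))
w2
block 837 [ 474.3 -317.9   35. ] mid [ 472.4 -307.5] z 51.2
post 563 [595.5 -99.1  12.2] mid [595.3 -99. ] z 89.8
blue 1467 [526.9  87.2  21.9] mid [527.   86.9] z 89.0
white 1119 [597.1 160.4  17.3] mid [597.  159.9] z 88.8
black 725 [436.7 134.2  17.2] mid [437.6 133.5] z 88.9
hole 0 [nan nan nan]
lane wall+ x (167, array([39. , 39.3, 43.1, 46.9, 55. ]))  - x (142, array([-40.9, -40.3, -36.4, -33. , -32.8]))
side wall 1 (1102, array([132.3, 132.5, 136. , 140.2, 140.7]))
side wall -1 (473, array([-135.3, -134.7, -129.7, -126.9, -126.6]))
back wall (1553, array([242.4, 243. , 245.8, 251.2, 252. ]))
bed front (4336, array([-184.2, -182.9, -172.7, -161.2, -160.3]))
  return _methods._mean(a, axis=axis, dtype=dtype,
  ret = um.true_divide(
```

The wrist view shows blue at (215,158), white at (130,85), black at (180,235), the lane between the black pocket walls, the post at (398,90) and the hole at (387,180). Everything fits the feeder frame: mouth at (530, 44.4), yaw 7.1°.

```bash
cat >> h.py <<'E'
YAW=np.radians(7.1); O=np.array([529.6,44.4])
ex=np.array([np.cos(YAW),np.sin(YAW)]); ey=np.array([-np.sin(YAW),np.cos(YAW)])
def q_th(deg):
    r=R.from_euler("z",deg,degrees=True)*R.from_euler("x",180,degrees=True); v=r.as_quat(); return [v[3],v[0],v[1],v[2]]
QX=q_th(97.1)   # fingers close along feeder x
def W(x,y,z): return [*(O+x*ex+y*ey),z]
def F(p): d=np.array(p[:2])-O; return np.round([d@ex,d@ey],1)
def line(x,y,z,s=200,**k): return bot.servo_line(W(x,y,z),speed=s,**k)
E
python3 - <<'E'
from h import *
b=F([526.9,87.1]);print("blue",b,"white",F([597.1,160.2]),"black",F([437,134]),"post",F([595.4,-100]))
bot.move_to(W(b[0],b[1],285),QX)
line(b[0],b[1],236,120)
f0=np.array(bot.read_ft_force())
bot.move_gripper(30,20)
print("w",bot.read_grip_width(),bot.read_grip_force(),np.round(np.array(bot.read_ft_force())-f0,1))
line(0,190,236,100)
print(np.round(np.array(bot.read_ft_force())-f0,1))
bot.move_gripper(75); line(0,190,285,200)
print(bot.read_clock())
c=cam("top");cv2.imwrite("pics/top1.png",c["image"][130:340,150:450].repeat(2,0).repeat(2,1))
P,_,_=cloud(c)
for n,xy in (("blue",W(0,190,0)),("white",[597,160,0]),("black",[437,134,0])):
    m=(P[:,2]>83)&(P[:,2]<95)&(np.hypot(*(P[:,:2]-xy[:2]).T)<30)
    if m.sum()>9: print(n,m.sum(),F(np.percentile(P[m,:2],[2,98],axis=0).mean(0)))
E
```

```text
blue [ 2.6 42.7] white [ 81.3 106.6] black [-80.8 100.4] post [  47.4 -151.4]
w 43.19888185017685 19.983903765678406 [-3.9 -0.5  5.1]
[-0.1 -1.4  4.9]
10.3
white 142 [ 80.6 108.2]
black 149 [-81.9 100.5]
```

```bash
python3 - <<'E'
from h import *
bot.move_to(W(81,107,290),QX)
c=cam("wrist"); P,_,_=cloud(c)
for n,xy in (("blue",W(0,190,0)),("white",W(81,107,0))):
    m=(P[:,2]>83)&(P[:,2]<95)&(np.hypot(*(P[:,:2]-xy[:2]).T)<32)
    if m.sum()>9: print(n,m.sum(),F(np.percentile(P[m,:2],[2,98],axis=0).mean(0)))
line(81,107,236,120)
f0=np.array(bot.read_ft_force())
bot.move_gripper(22,20)
print("w",bot.read_grip_width())
ff=lambda: print(F(bot.read_ee_pos()),np.round((np.array(bot.read_ft_force())-f0),1))
ff(); line(0,50,236,120); ff(); line(0,0,236,100); ff()
print(line(0.6,-40,236,60,until_force=12)); ff()
print(line(1.2,-77,236,60,until_force=12)); ff()
c=cam("top");cv2.imwrite("pics/top2.png",cv2.resize(c["image"][150:310,160:400],None,fx=3,fy=3))
print(bot.read_clock())
E
```

```text
blue 5502 [  0.9 190.7]
white 2181 [ 81.1 108.4]
w 33.27535381308059
[ 81.1 107. ] [-2.1 -1.8  4.9]
[-0.2 49.6] [-6.1 -7.2 14.1]
[ 0.3 -0.3] [-0.2 -4.   7. ]
True
[ 0.3 -1. ] [-0.   1.1  2.7]
True
[  1.5 -76.5] [-0.4  0.6  2.6]
15.125
```

View pics/top2.png

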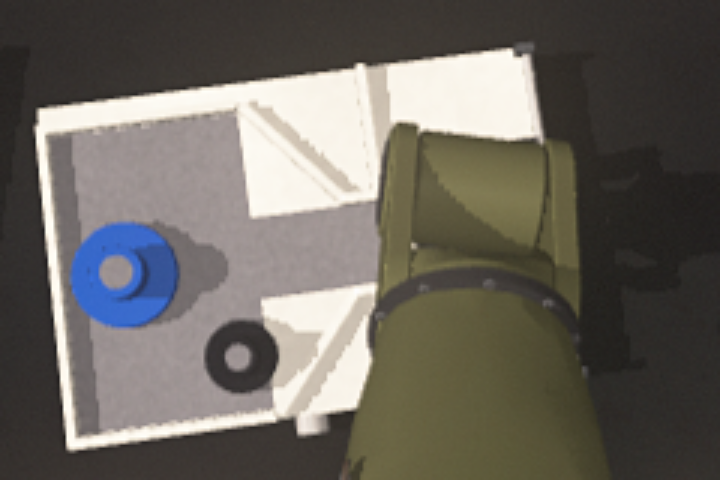

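Blue (121,272) and black (240,357) are both in the tray, and the arm hides the pocket. Next I release white and check it from above.

```bash
python3 - <<'E'
from h import *
bot.move_gripper(60); line(1.5,-77,300,200)
bot.move_to(W(46,-130,330),QX)
c=cam("wrist"); cv2.imwrite("pics/w3.png",c["image"]); P,_,_=cloud(c)
def top(n,x,y,r,lo=83,hi=95):
    m=(P[:,2]>lo)&(P[:,2]<hi)&(np.hypot(*(P[:,:2]-W(x,y,0)[:2]).T)<r)
    if m.sum()>9: print(n,m.sum(),F(np.percentile(P[m,:2],[2,98],axis=0).mean(0)),np.median(P[m,2]))
top("white",1,-77,30); top("post",47,-151,25); top("flange",1,-77,38,52,58)
print(bot.read_clock())
E
```

```text
white 1835 [  1.9 -75.2] 89.06225440355695
post 738 [  47.2 -150.3] 89.72277426818218
flange 2813 [ -2.5 -79.3] 54.74463928113116
16.4167
```

View pics/w3.png

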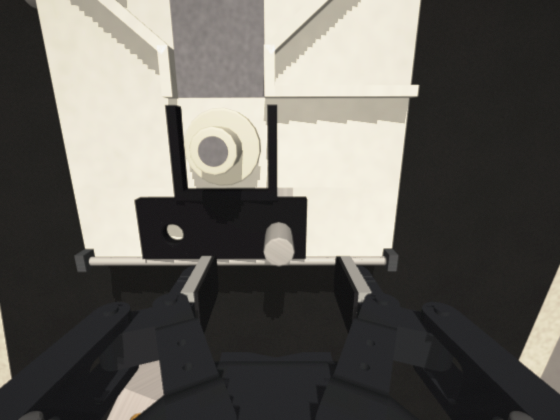

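White (222,148) sits inside the pocket walls, with the post at (279,245) and the carriage hole at (175,232). Next I grip the post, find the zero stop by feel, and slide 80 mm.

```bash
python3 - <<'E'
from h import *
line(47.2,-151,300,200); line(47.2,-151,233,150)
bot.move_gripper(12,40); print("w",bot.read_grip_width())
bot.dwell(.2); f0=np.array(bot.read_ft_force())
def ff(): 
    p=F(bot.read_ee_pos()); print(p,np.round((np.array(bot.read_ft_force())-f0),1)); return p
ff(); print(line(40,-151,233,15,until_force=9)); p0=ff()
print(line(p0[0]+78,-151,233,60)); ff(); 
print(line(p0[0]+90,-151,233,15,until_force=9)); p1=ff()
t=(p0[0]+p1[0]+84)/2-4   # mean of both stop estimates
print(t); line(t-0.7*0,-151,233,15); ff(); print(bot.read_clock())
E
```

```text
w 22.70780395120511
[  47.4 -151. ] [0. 0. 0.]
True
[  45.3 -151. ] [ 4.3 -0.3 -2.1]
False
[ 123.5 -150.9] [-0.2  0.8  3.4]
True
[ 129.9 -150.9] [-3.  -0.3  1.2]
125.6
[ 125.8 -150.9] [1.4 1.1 2.8]
20.6917
```

```bash
python3 - <<'E'
from h import *
bot.move_gripper(60); line(125.6,-151,320,250)
bot.move_to([474,-335.2,320],QX)
c=cam("wrist"); P,_,_=cloud(c)
m=(P[:,2]>84)&(P[:,2]<96)&(np.hypot(*(P[:,:2]-[474,-335]).T)<30); print(m.sum(),np.percentile(P[m],[2,98],axis=0).mean(0))
bot.servo_line([474,-335.2,232],speed=150)
f0=np.array(bot.read_ft_force())
bot.move_gripper(14,60); print("w",bot.read_grip_width(),np.round(np.array(bot.read_ft_force())-f0,1))
bot.servo_line([474,-335.2,335],speed=150); print("w",bot.read_grip_width())
bot.move_to(W(30.3,-151,340),QX)
c=cam("top"); cv2.imwrite("pics/t4.png",c["image"]); c=cam("wrist"); cv2.imwrite("pics/w4.png",c["image"])
import pickle; pickle.dump(c,open("w4.pkl","wb"))
print(bot.read_clock())
E
```

```text
1009 [ 473.20358047 -334.61098483   88.80924791]
w 23.77064563690462 [0.3 0.3 5.5]
w 24.116917921644678
25.9667
```

View pics/w4.png

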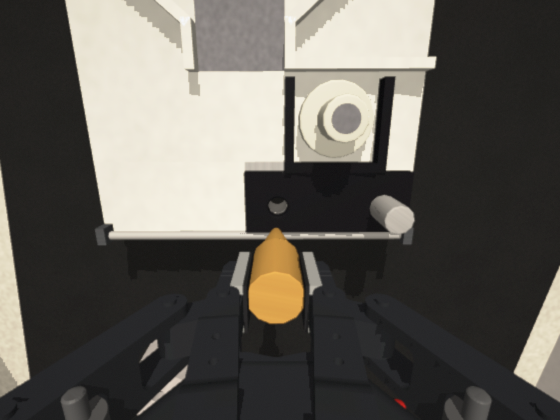

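The pin is held upright with its tip at about (277,230). Its target, the carriage hole, is at (278,206), and white is still in the pocket at (338,118). I'll project both.

```bash
python3 - <<'E'
from h import *
import pickle
c=pickle.load(open("w4.pkl","rb"))
print("tip",F(atz(c,[230,277],112)),"hole",F(atz(c,[206,278],49)),"ee",F(bot.read_ee_pos()),bot.read_ee_pos())
P,_,_=cloud(c)
m=(P[:,2]<44)&(np.hypot(*(P[:,:2]-W(30,-151,0)[:2]).T)<12);print(m.sum())
m=(P[:,2]>83)&(P[:,2]<95)&(np.hypot(*(P[:,:2]-W(125,-151,0)[:2]).T)<25);print("post",F(np.percentile(P[m,:2],[2,98],axis=0).mean(0)))
line(30.3,-151,282,150)
bot.dwell(.3); f0=np.array(bot.read_ft_force())
print(line(30.3,-151,231,25,until_force=12),bot.read_ee_pos()[2],np.round(np.array(bot.read_ft_force())-f0,1),bot.read_clock())
E
```

```text
tip [  30.2 -151.3] hole [  31.3 -150.5] ee [  29.8 -152.4] [ 578.05474518 -103.15584563  339.82819695]
259
post [ 124.9 -150.2]
False 231.97467723111475 [-1.1  1.   9.2] 28.9917
```

```bash
python3 - <<'E'
from h import *
bot.dwell(.3); print(bot.read_ee_pos()[2],F(bot.read_ee_pos()))
bot.move_gripper(60); line(30.3,-151,300,200)
bot.move_gripper(0); bot.dwell(.3); f0=np.array(bot.read_ft_force())
line(30.3,-151,272,100); 
print(line(30.3,-151,250,20,until_force=25),bot.read_ee_pos()[2],np.round(np.array(bot.read_ft_force())-f0,1))
line(30.3,-151,300,150)
bot.move_to(W(40,-40,430),QX); bot.move_gripper(60)
c=cam("wrist"); cv2.imwrite("pics/w5.png",c["image"]); P,_,_=cloud(c)
def top(n,x,y,r,lo=83,hi=95):
    m=(P[:,2]>lo)&(P[:,2]<hi)&(np.hypot(*(P[:,:2]-W(x,y,0)[:2]).T)<r)
    if m.sum()>9: print(n,m.sum(),F(np.percentile(P[m,:2],[2,98],axis=0).mean(0)),np.median(P[m,2]))
top("white",80,-77,30); top("post",125,-151,25); top("pin",30,-151,25,70,110); top("plate",75,-151,12,40,60)
print(bot.read_clock())
E
```

```text
231.9831102376781 [  30.4 -151. ]
True 262.3980756072083 [-1.3  3.3  9.5]
white 691 [ 78.8 -74.5] 88.98772439070643
pin 478 [  30.2 -149.6] 89.46949439018209
plate 236 [  74.9 -150.8] 49.95606577116047
33.975
```

View pics/w5.png

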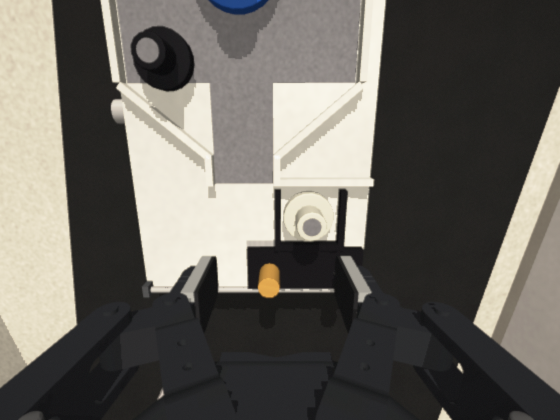

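The pin at (269,280) is seated: its top is 39.5 mm above the plate against 40 mm nominal. White (309,220) is in the pocket, black and blue are in the tray, and the gripper is clear.

```bash
python3 -c "
from h import *
print(bot.finish_job())"
```

```text
the job is handed in; nothing more can be done
None
```

I handed the job in at about 34 s: blue is in the rear half of the tray, black is still in the tray, white is in the carriage pocket, the carriage is over the bed hole, the pin is home and the gripper is clear; I sent the arm nowhere near the watch case, screwdriver and cup but did not re-check them.

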